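# Find the full sample tin by its weight

## Robot

A 6-joint arm with a two-finger parallel gripper is mounted at the origin on a cart in front of the work surface, level with it; the furniture and walls round the work are solid. World frame = base frame: x ahead of the robot, y to its left, z up, the work surface at z = 0. Lengths are in m, angles in rad, forces in N, time in s.
With the tool pointing down it reaches from about 0.25 to 0.725 m from the base axis. Payload 4 kg.
Tool frame: the origin (TCP) lies midway between the tips of the shut fingers; the grasp point (between the pads) lies 19 mm behind it; z points along the fingers, x is the direction in which the jaws open and shut, and the axes are right-handed (so a half turn about z gives the same grasp; the last joint's range is limited). The gripper opens to 85 mm and grips with 20 to 120 N. Pads are 22 mm wide; open, the fingers measure 114 mm over their backs; the gripper's body (76 mm by 85 mm) begins 54 mm behind the grasp point. The pads swing forward as they close: fully open they stand 13 mm farther back than shut.
Start: joints at [-1.106, 0.241, 0.005, 1.335, 0, 1.571], TCP at [0.224, -0.447, 0.231] pointing down, gripper open.
Joint ranges: [-2.72, 2.72], [-1.05, 1.87], [-1.09, 1.28], [-1.99, 2.15], [-1.42, 1.44], [-3.14, 3.14]. Speed limits (rad/s): [2.79, 2.79, 3.14, 3.14, 3.14, 3.14].

## Interface

Orientations are given as a unit quaternion [x, y, z, w].
In Python, from workcell import bot, vision, ticket gives the robot as it stands.
- The arm moves only by the tool play_rows, never from a script. Its argument "deltas" is one flat list of numbers, 5 for each row, row after row: the opening, from 0 (shut) to 1 (fully open), then the shift along the tool's x, y, z in units of 60 mm (1.0 is 60 mm), then the turn about the tool's z in degrees. A call has 1 to 12 rows; each row shifts and turns the pose as measured when the row begins, along the tool's axes as they then stand; what a row does not reach is not made up. A row lasts 1/8 s, in which the tool goes at most 62.5 mm and 10.7 degrees, less where a joint would pass 70% of its speed; a pose out of reach is approached as far as the arm can. A call is refused whole if a number of a shift passes 1 or a number of a turn 10.7, either way. A call with a gripper value outside its range is refused whole. The fingers move at their own pace and stop on an object; the grip force is fixed at half the most. Time passes only in rows, so rows that do not move let the fingers close. It gives the time, the measured TCP pose, the force and the opening at its end, in the units of the state.
- bot.get_obs(): the state, without advancing time (a new reading comes with each control period).
- vision.camera(name): name is "scene" or "side" or "wrist"; returns a dict with "color" (384x512x3 uint8, blue, green, red), "intrinsics" (3x3 intrinsics, pixels), "rvec" (rotation vector, rad) and "tvec" (3), from world to camera coordinates, as OpenCV has them. Camera axes: x right, y down, z forward; pixel columns grow to the right and rows downward; lengths in m; the calibration is good to about 2 mm. A picture is of the moment at which its call begins. There is no depth.
- ticket.job_done(): hands the job in, once; it reports no verdict.
The state is a dict: "clock": time; "joint_pos": joint angles; "joint_vel": joint speeds; "tau": joint torques, N m; "eef_pos": TCP position; "tool_rot": TCP orientation; "ft_force": force on the tool from outside, world axes, zero at the start; "ft_torque": the same for the moment, N m; "grip_width": finger opening in m.
Only numpy, scipy, OpenCV 4.12 (cv2) and the standard library are available. Lean on these libraries where they do the work, as an engineer would, in place of code of your own. Each camera call takes 0.05 s, during which the arm holds its last target. There are 200 camera calls.

## Task

Three identical closed sample tins stand in a carrier, locked in by a slide with tabs over their lids: first slide its upright black grip to the left, along the bar, to the end stop, and leave it there. Then heft the tins one after another from the robot's left to its right, lifting each upright and straight up until it is clear of its seat (2 to 3 cm and about half a second) and putting it back into the same seat (the last need not go back if it is the one). Finish while still holding the heaviest tin upright and still in the gripper, about 15 cm straight above its seat, with the two others in their seats and the flask, jar and tape roll round about not disturbed.

Things in the scene. Friction and masses are not known exactly. Their poses are not given: they have to be found in the camera images.
- carrier: grey carrier fixed to the table, base x -60 to +105, y -170 to +170, 18 mm high, turned by up to 0.2 rad; origin on the table under the middle seat, x away from the robot, y to the robot's left, z up. Three seats in a row along y, 110 mm apart. Two aluminium posts 108 mm high at the back (x 75 to 103 mm, y = +-140 mm) carry the locking slide
- seat_left (a point): centre of the floor of the robot's left (+y) seat of the carrier (8 mm above the table): a round recess 58 mm wide and 10 mm deep
- seat_middle (a point): centre of the floor of the middle seat of the carrier (8 mm above the table): a round recess 58 mm wide and 10 mm deep
- seat_right (a point): centre of the floor of the robot's right (-y) seat of the carrier (8 mm above the table): a round recess 58 mm wide and 10 mm deep
- lock_slide (a joint): travel (m) of the locking slide along the carrier's +y: near 0 = locked, 24 mm wide tabs 5 mm above the lids (91 to 97 mm above the table); 0.055 = end stop, open, tabs midway between tins. 2 N friction; stays where left. Its bar (360 mm long, 14 mm wide, top 100 mm above the table) runs along y at the carrier's x = 86 mm; the tabs reach 89 mm from it towards the robot
- lock_grip (a point): upright round black grip on the bar of the locking slide, 20 mm in diameter, from 100 mm (top of the bar) to 133 mm above the table; the point is on its axis, 122 mm above the table, and moves with the slide
- tin_a_center (a point): closed round tin of bare aluminium, 50 mm in diameter, 78 mm high, same width all the way up; the point is its centre, 39 mm above its underside, z along its axis. Stands in any of the three seats (this point then 47 mm above the table). The three tins look alike; two weigh 0.2 to 0.28 kg, the heaviest 0.5 to 0.7 kg: which is which can only be felt
- tin_b_center (a point): closed round tin of bare aluminium, 50 mm in diameter, 78 mm high, same width all the way up; the point is its centre, 39 mm above its underside, z along its axis. Stands in any of the three seats (this point then 47 mm above the table). The three tins look alike; two weigh 0.2 to 0.28 kg, the heaviest 0.5 to 0.7 kg: which is which can only be felt
- tin_c_center (a point): closed round tin of bare aluminium, 50 mm in diameter, 78 mm high, same width all the way up; the point is its centre, 39 mm above its underside, z along its axis. Stands in any of the three seats (this point then 47 mm above the table). The three tins look alike; two weigh 0.2 to 0.28 kg, the heaviest 0.5 to 0.7 kg: which is which can only be felt
- flask_center (a point): small conical glass flask, 62 mm wide, 100 mm high; the point is half-way up; a bystander, to be left where it is
- jar_center (a point): clear jar with white lid, 45 mm wide, 58 mm high; the point is half-way up; a bystander, to be left where it is
- tape_center (a point): small roll of white tape lying flat, 48 mm wide, 13 mm high; the point is its centre; a bystander, to be left where it is
Things that resemble listed ones, but are neither listed nor needed, are in the scene too. Leave any purple look-alike of the part that bears tin_b_center alone.

How it is judged:
By the outcome, as a careful person would: the job done as asked, in the order asked, and still so for the second after the job is handed in, while the arm keeps its last pose, push and grip.
It also fails if it takes over 72 s, if anything falls off the work surface, if the arm or the gripper's body presses on something with over 40 N, if the wrist force passes 120 N, or if a joint passes its speed limit or range.

## Working session

There is one attempt and no reset: what is moved stays moved. The work goes in short steps, Python scripts to look and compute and a tool call to move; the robot and the scene stay as the last step left them, time stands still between calls to the robot, and variables do not carry over. Pictures are saved under pics/ and viewed, about 8 in all and at most 12, crops included, and the job is handed in when it is done.

Besides the shell and the picture viewer there is one more tool, called after ">>>" as name(argument=value, ...) on one line, values as JSON. play_rows: Moves the arm, as the interface text tells. Its arguments: {"type":"object","properties":{"deltas":{"type":"array"}},"required":["deltas"]}

```bash
mkdir -p pics; cat > h.py <<'E'
import numpy as np, cv2
from scipy.spatial.transform import Rotation as R
from workcell import bot, vision, ticket
def cam(n):
    c=vision.camera(n); return c
def ray(c,uv):
    Rm=cv2.Rodrigues(np.array(c["rvec"],float))[0]; t=np.array(c["tvec"],float).ravel()
    d=Rm.T@np.linalg.inv(np.array(c["intrinsics"]))@np.array([uv[0],uv[1],1.]); return -Rm.T@t,d
def onz(c,uv,z):
    o,d=ray(c,uv); return o+d*(z-o[2])/d[2]
def proj(c,p):
    return cv2.projectPoints(np.atleast_2d(np.array(p,float)),np.array(c["rvec"],float),np.array(c["tvec"],float),np.array(c["intrinsics"],float),None)[0].reshape(-1,2)
def tri(c1,u1,c2,u2):
    o1,d1=ray(c1,u1);o2,d2=ray(c2,u2)
    s=np.linalg.lstsq(np.c_[d1,-d2],o2-o1,rcond=None)[0]
    a=o1+d1*s[0];b=o2+d2*s[1];return (a+b)/2,np.linalg.norm(a-b)
E
python3 - <<'E'
from h import *
o=bot.get_obs(); print(o)
import pickle
for n in("scene","side"):
    c=cam(n); pickle.dump(c,open(n+'.pkl','wb')); cv2.imwrite(f'pics/{n}0.png',cv2.resize(c["color"],None,fx=1.5,fy=1.5)); print(n,ray(c,(256,192)))
E
```

```text
{'clock': 0.0, 'joint_pos': array([-1.10602328e+00,  2.41431358e-01,  3.72764827e-03,  1.33518694e+00,
       -2.53444334e-05,  1.57077791e+00]), 'joint_vel': array([-0.00155266, -0.00069455,  0.00070789,  0.00092903, -0.00134801,
       -0.00011281]), 'tau': array([ 7.19613727e-04, -3.72314680e+01,  2.52410352e+01,  1.70409190e-02,
        2.53319934e-05, -7.34225267e-06]), 'eef_pos': array([ 0.22382265, -0.4464058 ,  0.23040508]), 'tool_rot': array([ 8.50950889e-01, -5.25244217e-01, -8.97730430e-04, -5.39249470e-04]), 'ft_force': array([-0.19425819, -0.2366096 , -0.1571176 ]), 'ft_torque': array([ 0.03408564, -0.05523616,  0.03736135]), 'grip_width': 0.0853426255583883}
scene (array([-0.29762514,  0.48980294,  0.92298896]), array([ 0.64135215, -0.41656769, -0.64435642]))
side (array([ 0.07277341, -0.99908033,  0.60478317]), array([ 0.36666659,  0.83701665, -0.4068911 ]))
```

View pics/scene0.png

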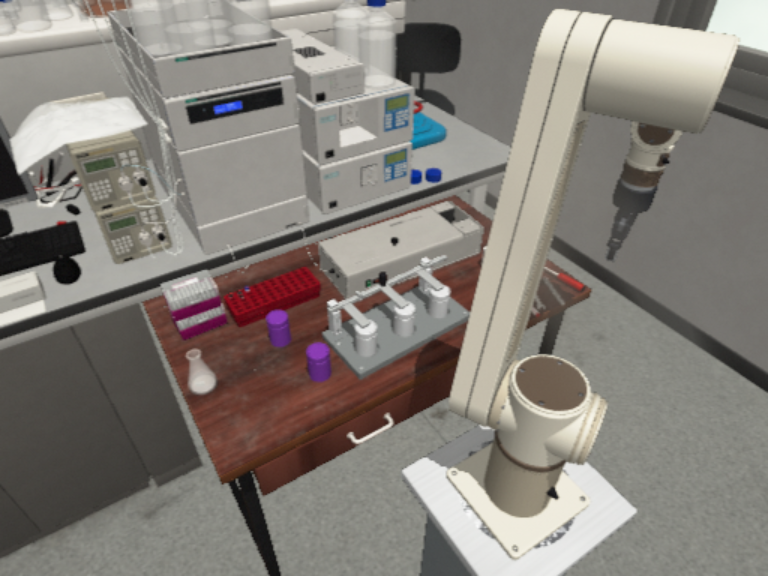

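View pics/side0.png

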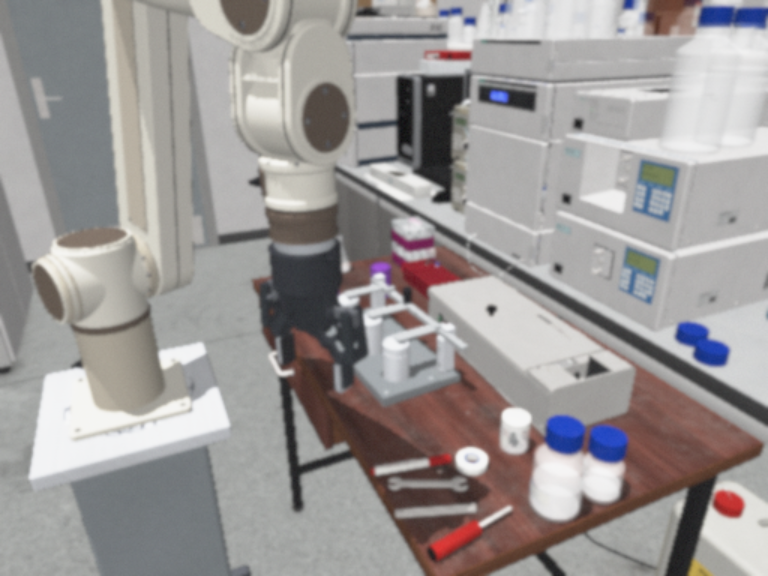

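The scene view shows the carrier with three tins at about (366,338), (404,318) and (438,300). The black grip is at about (382,278). A look-alike black knob sits on the grey box at (394,240), and the purple tins are at (279,328) and (318,362). I'll check the choice in a close crop of both views.

```bash
python3 - <<'E'
from h import *; import pickle
s=pickle.load(open('scene.pkl','rb'));d=pickle.load(open('side.pkl','rb'))
a=s["color"][145:255,205:325]; b=d["color"][170:270,215:315]
cv2.imwrite('pics/crop1.png',np.hstack([cv2.resize(a,(480,440),interpolation=2),cv2.resize(b,(320,320),interpolation=2)[:]if 0 else cv2.copyMakeBorder(cv2.resize(b,(320,320),interpolation=2),0,120,0,0,0)]))
for n,c in(("scene",s),("side",d)):
    m=(c["color"].max(2)<60).astype(np.uint8)
    k,_,st,ce=cv2.connectedComponentsWithStats(m)
    x0,y0,x1,y1=(205,145,325,255) if n=="scene" else (240,170,340,270)
    for i in range(1,k):
        if x0<ce[i][0]<x1 and y0<ce[i][1]<y1 and st[i][4]>5: print(n,st[i],ce[i])
E
```

```text
scene [261 159   4   4  14] [262.5        160.28571429]
scene [220 179   3   3   7] [221.         180.28571429]
scene [252 182   6   9  39] [254.48717949 185.58974359]
scene [277 227  30  25 312] [290.67628205 237.625     ]
side [269 192   5   9  32] [271.28125 196.125  ]
side [326 205   3   3   7] [327.         205.71428571]
```

View pics/crop1.png

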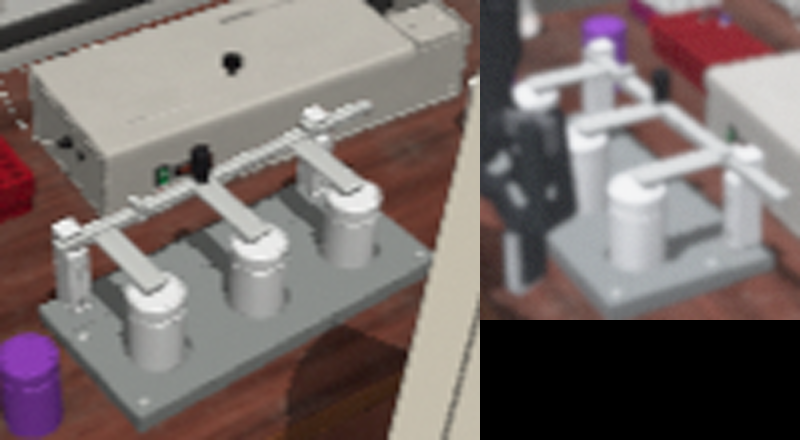

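The crop confirms the grip: a black upright on the bar at scene (254.5,185.6) and side (271.3,196). The lid centres in the scene view are about (243.3,217), (269.7,205) and (292.5,193).

```bash
python3 - <<'E'
from h import *; import pickle
s=pickle.load(open('scene.pkl','rb'));d=pickle.load(open('side.pkl','rb'))
print('grip tri',tri(s,(254.5,185.6),d,(271.3,196.1)), 'z.1165',onz(s,(254.5,185.6),.1165),onz(d,(271.3,196.1),.1165))
L=np.array([onz(s,p,.086) for p in((243.3,217),(269.7,205),(292.5,193.3))]);print(L,np.linalg.norm(np.diff(L,axis=0),axis=1))
v=L[0]-L[2];print('yaw',np.arctan2(-v[0],v[1]))
print('lid R side',onz(d,(215+154/3.2,170+188/3.2) if 0 else (215+(636-480)/3.2,170+190/3.2),.086))
c=[onz(s,(205+x/4,145+y/4),.018) for x,y in((40,308),(142,418),(430,252))];print('base corners',c)
E
```

```text
grip tri (array([ 0.53971294, -0.04661839,  0.11711446]), np.float64(0.002873291458596865)) z.1165 [ 0.53828121 -0.0463746   0.1165    ] [ 0.54229568 -0.0433819   0.1165    ]
[[ 0.44749361  0.05620283  0.086     ]
 [ 0.4498608  -0.05386208  0.086     ]
 [ 0.45809315 -0.16068551  0.086     ]] [0.11009037 0.10714017]
yaw 0.048832139688917114
lid R side [ 0.4568692  -0.17064858  0.086     ]
base corners [array([0.5402694 , 0.12077359, 0.018     ]), array([0.38000303, 0.10899997, 0.018     ]), array([ 0.41047442, -0.22564065,  0.018     ])]
```

>>> play_rows(deltas=[1,0,0,-0.6,10.7,1,0,0,-0.6,10.7,1,-0.79,-0.53,0,0,1,-0.79,-0.53,0,0,1,-0.79,-0.53,0,0,1,-0.79,-0.53,0,0,1,-0.79,-0.53,0,0,1,-0.79,-0.53,0,0,1,-0.79,-0.53,0,0,1,-0.79,-0.53,0,0,1,0,0,0,0])

```text
clock: 1.48
eef_pos: [0.4518, -0.0354, 0.3012]
tool_rot: [0.735, -0.678, -0.005, -0.001]
ft_force: [-0.7, -0.8, -0.3]
grip_width: 0.0851
```

```bash
cat >> h.py <<'E'
def go(p,yaw=None):
    "remaining shift to world p in tool units; yaw = wanted world angle of tool x (deg)"
    o=bot.get_obs(); M=R.from_quat(o["tool_rot"]).as_matrix()
    a=np.degrees(np.arctan2(M[1,0],M[0,0]))
    print('t',round(o["clock"],2),'tcp',o["eef_pos"].round(4),'toolx ang',a.round(2),'tilt z',M[:,2].round(3),'F',o["ft_force"].round(2),'w',round(o["grip_width"],4))
    if p is not None: print('units',(M.T@(np.array(p)-o["eef_pos"])/.06).round(3),'turn',None if yaw is None else round(a-yaw,2))
E
python3 - <<'E'
from h import *; import pickle
go(None)
s=pickle.load(open('scene.pkl','rb'));d=pickle.load(open('side.pkl','rb'))
print('box corner',tri(s,(231.25,182.5),d,(285.5,193)))
c=cam("wrist"); pickle.dump(c,open('w.pkl','wb')); print(ray(c,(256,192)))
cv2.imwrite('pics/w1.png',cv2.resize(c["color"],None,fx=1.5,fy=1.5))
E
```

```text
t 1.48 tcp [ 0.4518 -0.0354  0.3012] toolx ang -85.45 tilt z [-0.005  0.008 -1.   ] F [-0.73 -0.8  -0.28] w 0.0851
box corner (array([0.61901665, 0.0043112 , 0.09475478]), np.float64(0.005043476600704906))
(array([ 0.51950254, -0.03144005,  0.44445766]), array([-0.27756285, -0.01208273, -0.96067709]))
```

View pics/w1.png

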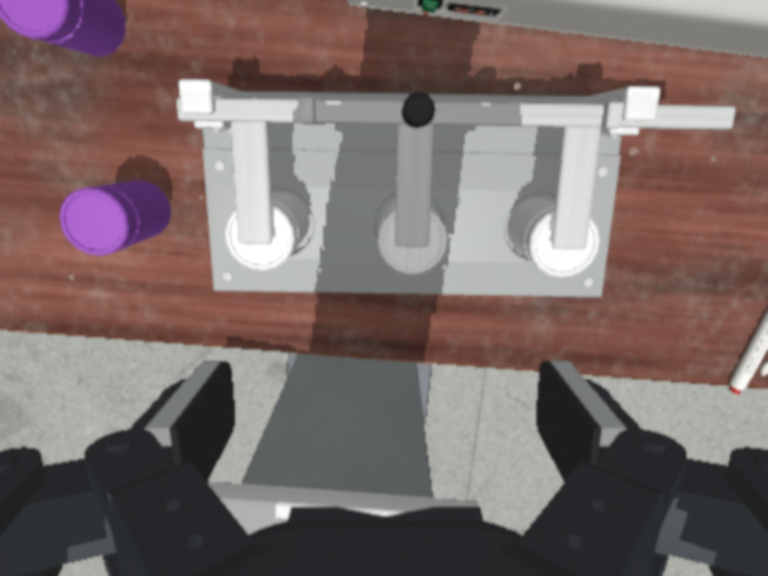

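The wrist view shows the lids at (260,237), (412,240) and (564,241), and the black grip top at (418,110). The front edge of the base runs from (214,291) to (602,297).

```bash
python3 - <<'E'
from h import *; import pickle
c=pickle.load(open('w.pkl','rb'))
L=np.array([onz(c,(x/1.5,y/1.5),.086) for x,y in((260,237),(412,240),(564,241))]);print(L)
v=L[0]-L[2];print(np.linalg.norm(v),'yaw',np.degrees(np.arctan2(-v[0],v[1])))
print('grip',onz(c,(418/1.5,109/1.5),.133))
F=[onz(c,(x/1.5,y/1.5),.018) for x,y in((214,291),(602,297))];print(F);v=F[0]-F[1];print(np.linalg.norm(v),np.degrees(np.arctan2(-v[0],v[1])))
B=onz(c,(740/1.5,118/1.5),.1),onz(c,(220/1.5,108/1.5),.1);v=B[1]-B[0];print('bar',np.degrees(np.arctan2(-v[0],v[1])))
g=onz(c,(418/1.5,109/1.5),.133)
go([g[0],g[1],.18],-90+4.6)
E
```

```text
[[ 0.44681313  0.05597156  0.086     ]
 [ 0.45337256 -0.05321613  0.086     ]
 [ 0.46136195 -0.16195353  0.086     ]]
0.21841019455646327 yaw 3.81943520490151
grip [ 0.53948873 -0.04666184  0.133     ]
[array([0.38142491, 0.11252512, 0.018     ]), array([ 0.40355978, -0.22858   ,  0.018     ])]
0.34182254942595136 3.7128112680973144
bar 3.4237693659835333
t 1.52 tcp [ 0.451  -0.0369  0.3012] toolx ang -85.59 tilt z [-0.006  0.007 -1.   ] F [-0.53  0.85 -0.72] w 0.0853
units [ 0.291 -1.469  2.01 ] turn -0.19
```

>>> play_rows(deltas=[0.6,0.15,-0.73,0.4,0.6,0.6,0.14,-0.73,0.4,0,0.6,0,0,0.6,0,0.6,0,0,0.6,0,0.6,0,0,0,0])

```text
clock: 2.15
eef_pos: [0.5387, -0.0548, 0.1776]
tool_rot: [0.727, -0.687, -0.004, 0.001]
ft_force: [-0.7, 0.4, -0.3]
grip_width: 0.0513
```

```bash
python3 - <<'E'
from h import *; import pickle
c=cam("wrist"); cv2.imwrite('pics/w2.png',c["color"])
m=(c["color"].max(2)<45).astype(np.uint8); m[190:]=0
k,_,st,ce=cv2.connectedComponentsWithStats(m)
for i in range(1,k):
    if st[i][4]>60: print(st[i],ce[i],onz(c,ce[i],.133),onz(c,ce[i],.117))
print(proj(c,[[.5395,-.0467,.133],[.5395,-.0467,.1]]))
go([.5395,-.0467,.107],-86.2)
E
```

```text
[446   0  40  17 494] [464.10526316   6.30566802] [ 0.65475207 -0.15218965  0.133     ] [ 0.65884205 -0.16074084  0.117     ]
[[243.1937396  211.71053542]
 [245.30561372 195.49883475]]
t 2.2 tcp [ 0.5401 -0.0549  0.1797] toolx ang -86.72 tilt z [-0.003  0.005 -1.   ] F [ 0.19 -0.2   1.2 ] w 0.0515
units [-0.131 -0.002  1.212] turn -0.52
```

View pics/w2.png

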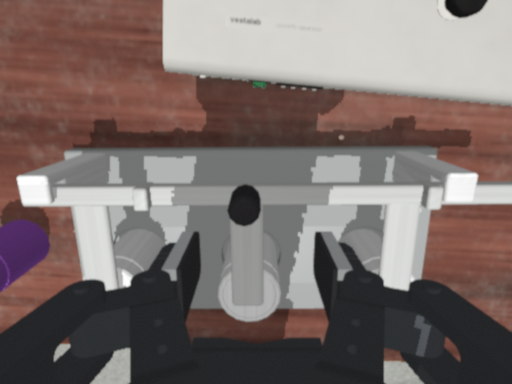

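The grip top is at (244,210), within about 1 px of the projection of my estimate. I'll descend and close.

>>> play_rows(deltas=[0.6,-0.13,0,0.6,-0.5,0.6,0,0,0.58,0,0.6,0,0,0,0,0,0,0,0,0,0,0,0,0,0,0,0,0,0,0])

```text
clock: 2.95
eef_pos: [0.545, -0.047, 0.1193]
tool_rot: [0.729, -0.684, 0.001, -0.008]
ft_force: [3.4, -2.6, -14.2]
grip_width: 0.0171
```

```bash
python3 - <<'E'
from h import *
go([.5395-.055*.0663,-.0467+.0549,.107],-86.2)
E
```

```text
t 2.95 tcp [ 0.545  -0.047   0.1193] toolx ang -86.37 tilt z [ 0.013  0.011 -1.   ] F [  3.35  -2.57 -14.21] w 0.0171
units [-0.925  0.097  0.214] turn -0.17
```

>>> play_rows(deltas=[0.6,0,0,0,0,0.6,0,0,0,0,0.6,0,0,0,0])

```text
clock: 3.32
eef_pos: [0.5473, -0.0478, 0.1229]
tool_rot: [0.729, -0.685, 0.004, -0.01]
ft_force: [-0.6, 0.8, -0.0]
grip_width: 0.0513
```

```bash
python3 - <<'E'
from h import *
go([.5395,-.0467,.107],-86.2)
c=cam("wrist"); cv2.imwrite('pics/w3.png',c["color"])
print(proj(c,[[.5395,-.0467,.133],[.5395,-.0467,.1]]))
E
```

```text
t 3.33 tcp [ 0.5473 -0.0478  0.1229] toolx ang -86.4 tilt z [ 0.019  0.009 -1.   ] F [-0.6   0.78 -0.02] w 0.0513
units [-0.024  0.133  0.263] turn -0.2
[[252.53018643 272.21593148]
 [253.73941361 242.31697753]]
```

View pics/w3.png

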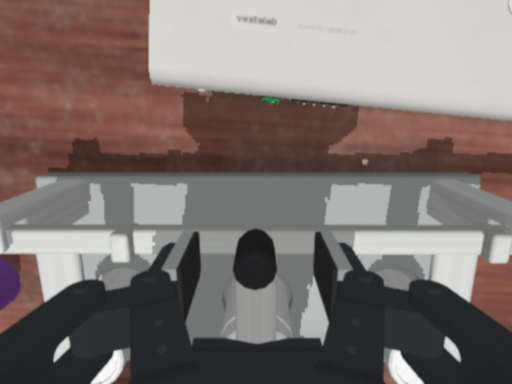

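>>> play_rows(deltas=[0.6,-0.02,0.13,0.15,0,0.6,0,0,0,0,0.6,0,0,0,0])

```text
clock: 3.75
eef_pos: [0.539, -0.0471, 0.1136]
tool_rot: [0.729, -0.685, 0.004, -0.01]
ft_force: [-0.0, -0.3, 0.1]
grip_width: 0.0514
```

```bash
python3 - <<'E'
from h import *
go([.5395,-.0467,.113],-86.2)
E
```

```text
t 3.75 tcp [ 0.539  -0.0471  0.1136] toolx ang -86.41 tilt z [ 0.02   0.009 -1.   ] F [-0.02 -0.34  0.13] w 0.0514
units [-0.007 -0.009  0.01 ] turn -0.21
```

>>> play_rows(deltas=[0.3,0,0,0,0,0.3,0,0,0,0,0.3,-0.2,0,0,0,0.3,-0.2,0,0,0,0.3,-0.2,0,0,0,0.3,0,0,0,0])

```text
clock: 4.5
eef_pos: [0.5367, -0.0095, 0.1137]
tool_rot: [0.729, -0.685, 0.005, -0.009]
ft_force: [0.4, 0.9, 0.2]
grip_width: 0.0257
```

```bash
python3 - <<'E'
from h import *
go([.5395-.0575*.0663,-.0467+.0574,.113],-86.2)
E
```

```text
t 4.5 tcp [ 0.5367 -0.0095  0.1137] toolx ang -86.43 tilt z [ 0.02   0.007 -1.   ] F [0.38 0.86 0.22] w 0.0257
units [-0.336 -0.003  0.013] turn -0.23
```

>>> play_rows(deltas=[0.3,-0.17,0,0,0,0.3,-0.15,0,0,0,0.3,-0.06,0,0,0,0.3,-0.06,0,0,0])

```text
clock: 5.0
eef_pos: [0.5355, 0.0106, 0.1136]
tool_rot: [0.727, -0.686, 0.012, -0.003]
ft_force: [1.1, -13.4, -1.0]
grip_width: 0.0256
```

```bash
python3 - <<'E'
from h import *
go([.5395-.0575*.0663,-.0467+.0574,.113],-86.2)
E
```

```text
t 5.0 tcp [0.5355 0.0106 0.1136] toolx ang -86.72 tilt z [ 0.021 -0.012 -1.   ] F [  1.13 -13.37  -1.03] w 0.0256
units [-0.001 -0.003  0.009] turn -0.52
```

The slide is against its end stop: 13 N of push, with the finger travel matching 55 mm. I'll back off slightly and go up.

>>> play_rows(deltas=[0.3,0.05,0,0,0,0.35,0,0,-0.3,0,0.4,0,0,-0.8,0,0.6,0,0,-0.8,0,1,0,0,0,0])

```text
clock: 5.62
eef_pos: [0.5324, 0.0131, 0.2303]
tool_rot: [0.728, -0.686, 0.008, -0.005]
ft_force: [0.3, 0.1, 0.2]
grip_width: 0.068
```

```bash
python3 - <<'E'
from h import *; import pickle
go([.45,-.0,.23],3.8); print(bot.get_obs()["joint_pos"].round(2))
c=cam("wrist"); cv2.imwrite('pics/w4.png',c["color"]);pickle.dump(c,open('w4.pkl','wb'))
E
```

```text
t 5.62 tcp [0.5324 0.0131 0.2303] toolx ang -86.6 tilt z [ 0.018 -0.004 -1.   ] F [0.27 0.06 0.17] w 0.068
units [ 0.136  1.384 -0.02 ] turn -90.4
[ 0.03  0.29  0.07  1.33 -0.    3.11]
```

View pics/w4.png

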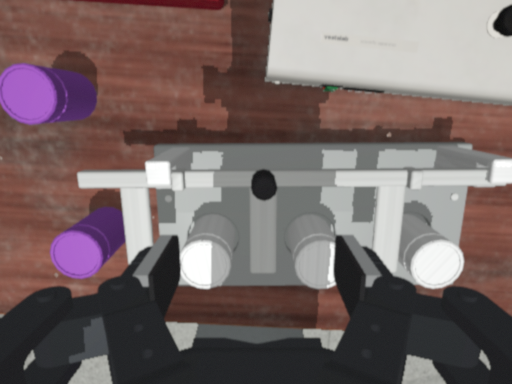

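The view shows the slide open: tabs sit midway between the tins, with lids at (203,262), (317,262) and (437,261). I'll turn the jaws by -90° so they close along the carrier's x.

>>> play_rows(deltas=[1,0,0,0,-10,1,0,0,0,-10,1,0,0,0,-10,1,0,0,0,-10,1,0,0,0,-10,1,0,0,0,-10,1,0,0,0,-10,1,0,0,0,-10,1,0,0,0,-10,1,0,0,0,0])

```text
clock: 6.92
eef_pos: [0.5217, 0.0196, 0.2122]
tool_rot: [0.998, 0.057, -0.007, -0.004]
ft_force: [-0.5, 0.0, -0.5]
grip_width: 0.0853
```

```bash
python3 - <<'E'
from h import *; import pickle
c=pickle.load(open('w4.pkl','rb'))
for p in((203,262),(316,262),(437,261)): print(onz(c,p,.086))
go([.4468,.056,.15],3.8)
E
```

```text
[0.45004043 0.05766492 0.086     ]
[ 0.45596392 -0.04809804  0.086     ]
[ 0.46334744 -0.1615825   0.086     ]
t 6.92 tcp [0.5217 0.0196 0.2122] toolx ang 6.58 tilt z [-0.014  0.007 -1.   ] F [-0.51  0.03 -0.5 ] w 0.0853
units [-1.156 -0.736  1.059] turn 2.78
```

>>> play_rows(deltas=[1,-0.58,-0.37,0.3,2.8,1,-0.58,-0.37,0.3,0,1,0,0,0,0,1,0,0,0,0])

```text
clock: 7.42
eef_pos: [0.4445, 0.0596, 0.1733]
tool_rot: [1.0, 0.027, -0.01, -0.005]
ft_force: [0.8, 0.6, 0.4]
grip_width: 0.0854
```

```bash
python3 - <<'E'
from h import *
go([.448,.057,.045],3.8)
c=cam("wrist"); cv2.imwrite('pics/w5.png',c["color"])
print(proj(c,[[.448,.057,.086]]))
E
```

```text
t 7.42 tcp [0.4445 0.0596 0.1733] toolx ang 3.06 tilt z [-0.02   0.009 -1.   ] F [0.82 0.57 0.44] w 0.0854
units [0.097 0.067 2.137] turn -0.74
[[263.35994242 198.31354568]]
```

View pics/w5.png

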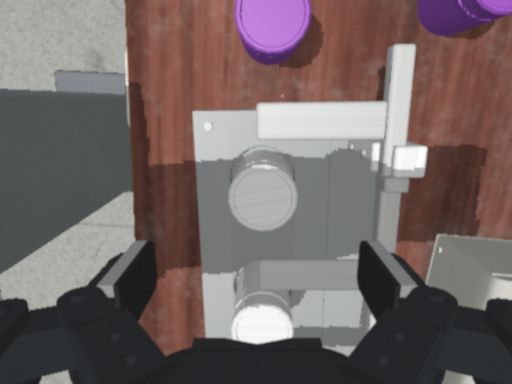

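The left lid's centre is at (264,196), against a predicted (263,198), so that's good. I'll descend, grip and read the force before lifting.

>>> play_rows(deltas=[1,0.1,0.07,0.7,-0.7,1,0,0,0.7,0,1,0,0,0.6,0,1,0,0,0,0,1,0,0,0,0])

```text
clock: 8.1
eef_pos: [0.4587, 0.0558, 0.0543]
tool_rot: [1.0, 0.029, -0.003, -0.005]
ft_force: [1.0, 1.2, 1.1]
grip_width: 0.0853
```

```bash
python3 - <<'E'
from h import *
go([.448,.057,.045],3.8)
E
```

```text
t 8.1 tcp [0.4587 0.0558 0.0543] toolx ang 3.33 tilt z [-0.007  0.01  -1.   ] F [0.99 1.19 1.13] w 0.0853
units [-0.176 -0.029  0.156] turn -0.47
```

>>> play_rows(deltas=[1,-0.17,-0.02,0.15,0.4,1,0,0,0,0,1,0,0,0,0])

```text
clock: 8.48
eef_pos: [0.4505, 0.0567, 0.048]
tool_rot: [1.0, 0.025, -0.0, -0.006]
ft_force: [0.8, 0.7, -0.5]
grip_width: 0.0853
```

```bash
python3 - <<'E'
from h import *
go([.448,.057,.045],3.8)
E
```

```text
t 8.47 tcp [0.4505 0.0567 0.048 ] toolx ang 2.86 tilt z [-0.001  0.011 -1.   ] F [ 0.78  0.69 -0.47] w 0.0853
units [-0.042 -0.006  0.05 ] turn -0.94
```

>>> play_rows(deltas=[0.6,-0.03,0,0,0,0,0,0,0,0,0,0,0,0,0,0,0,0,0,0,0,0,0,0,0])

```text
clock: 9.1
eef_pos: [0.449, 0.0567, 0.0491]
tool_rot: [1.0, 0.025, 0.001, -0.006]
ft_force: [-0.6, -0.1, 2.3]
grip_width: 0.0487
```

```bash
python3 - <<'E'
from h import *
go([.448,.057,.045],3.8);print(bot.get_obs()["tau"].round(2))
E
```

```text
t 9.1 tcp [0.449  0.0567 0.0491] toolx ang 2.87 tilt z [ 0.001  0.011 -1.   ] F [-0.6  -0.08  2.29] w 0.0487
units [-0.016 -0.004  0.068] turn -0.93
[ 0.000e+00 -3.486e+01  1.966e+01 -2.600e-01  3.000e-02 -0.000e+00]
```

>>> play_rows(deltas=[0,0,0,-0.15,0,0,0,0,-0.15,0,0,0,0,-0.16,0,0,0,0,0,0,0,0,0,0,0,0,0,0,0,0,0,0,0,0,0])

```text
clock: 9.98
eef_pos: [0.4483, 0.0563, 0.0778]
tool_rot: [1.0, 0.025, -0.0, -0.006]
ft_force: [-0.9, 0.6, -1.8]
grip_width: 0.0488
```

```bash
python3 - <<'E'
from h import *
go([.449,.0567,.0491],3.8)
E
```

```text
t 9.97 tcp [0.4483 0.0563 0.0778] toolx ang 2.87 tilt z [-0.001  0.011 -1.   ] F [-0.91  0.62 -1.84] w 0.0488
units [ 0.012 -0.     0.478] turn -0.93
```

>>> play_rows(deltas=[0,0,0,0,0,0,0,0,0,0])

```text
clock: 10.22
eef_pos: [0.448, 0.0563, 0.0774]
tool_rot: [1.0, 0.025, -0.001, -0.006]
ft_force: [-0.4, 0.5, -2.9]
grip_width: 0.0488
```

```bash
python3 - <<'E'
from h import *
go([.449,.0567,.0491],3.8)
E
```

```text
t 10.22 tcp [0.448  0.0563 0.0774] toolx ang 2.87 tilt z [-0.002  0.011 -1.   ] F [-0.4   0.53 -2.87] w 0.0488
units [ 0.018 -0.001  0.472] turn -0.93
```

About 2.4 N, so the left tin is light. I'll put it back.

>>> play_rows(deltas=[0,0.01,0,0.16,0,0,0,0,0.16,0,0,0,0,0.12,0,0,0,0,0.03,0,0,0,0,0,0])

```text
clock: 10.85
eef_pos: [0.4488, 0.0567, 0.0492]
tool_rot: [1.0, 0.025, -0.0, -0.006]
ft_force: [0.6, -0.3, -1.9]
grip_width: 0.0489
```

```bash
python3 - <<'E'
from h import *
go([.449,.0567,.0491],3.8)
E
```

```text
t 10.85 tcp [0.4488 0.0567 0.0492] toolx ang 2.87 tilt z [-0.001  0.011 -1.   ] F [ 0.57 -0.29 -1.89] w 0.0489
units [ 0.003 -0.001  0.002] turn -0.93
```

>>> play_rows(deltas=[0,0,0,0.02,0,0,0,0,0.02,0,0.5,0,0,0,0,0.7,0,0,0,0,1,0,0,0,0,1,0,0,0,0,1,0,0,0,0])

```text
clock: 11.72
eef_pos: [0.4495, 0.0568, 0.0485]
tool_rot: [1.0, 0.025, 0.001, -0.006]
ft_force: [-0.3, -0.2, -0.4]
grip_width: 0.0854
```

>>> play_rows(deltas=[1,0,0,-0.6,0,1,0,0,-0.7,0,1,0,0,-0.7,0,1,0,0,0,-0.9,1,0,0,0,0])

```text
clock: 12.35
eef_pos: [0.4484, 0.0553, 0.1705]
tool_rot: [0.999, 0.033, -0.001, -0.006]
ft_force: [0.6, 0.2, -0.6]
grip_width: 0.0853
```

```bash
python3 - <<'E'
from h import *; import pickle
go([.4545,-.0515,.17],3.8)
c=cam("wrist"); cv2.imwrite('pics/w6.png',c["color"]);pickle.dump(c,open('w6.pkl','wb'))
print(proj(c,[[.448,.057,.086],[.4545,-.0515,.086]]))
E
```

```text
t 12.35 tcp [0.4484 0.0553 0.1705] toolx ang 3.81 tilt z [-0.002  0.011 -1.   ] F [ 0.64  0.18 -0.58] w 0.0853
units [-0.017  1.783 -0.012] turn 0.01
[[255.96615431 193.47284968]
 [255.24707808 326.65372453]]
```

View pics/w6.png

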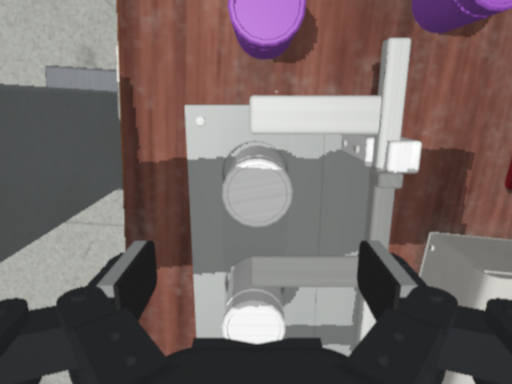

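The left tin is back upright in its seat (lid at (257,191)). The middle lid is at (254,325), as predicted. On to the middle.

>>> play_rows(deltas=[1,-0.01,0.6,0,0,1,0,0.6,0,0,1,0,0.58,0,0,1,0,0,0,0,1,0,0,0,0])

```text
clock: 13.02
eef_pos: [0.4516, -0.0529, 0.1627]
tool_rot: [0.999, 0.034, -0.006, -0.007]
ft_force: [0.5, 0.1, 0.8]
grip_width: 0.0854
```

```bash
python3 - <<'E'
from h import *
go([.4545,-.0515,.048],3.8)
E
```

```text
t 13.03 tcp [ 0.4516 -0.0529  0.1627] toolx ang 3.9 tilt z [-0.013  0.013 -1.   ] F [0.46 0.06 0.75] w 0.0854
units [0.074 0.006 1.911] turn 0.1
```

>>> play_rows(deltas=[1,0.05,0,0.4,0,1,0,0,0.4,0,1,0,0,0.4,0,1,0,0,0.35,0,1,0,0,0,0])

```text
clock: 13.65
eef_pos: [0.452, -0.0463, 0.0656]
tool_rot: [0.999, 0.038, -0.008, -0.007]
ft_force: [-0.7, -0.7, -0.1]
grip_width: 0.0855
```

```bash
python3 - <<'E'
from h import *
go([.4545,-.0515,.048],3.8)
E
```

```text
t 13.65 tcp [ 0.452  -0.0463  0.0656] toolx ang 4.33 tilt z [-0.017  0.014 -1.   ] F [-0.69 -0.74 -0.14] w 0.0855
units [0.039 0.094 0.291] turn 0.53
```

>>> play_rows(deltas=[1,0.04,0.09,0.28,-0.5,1,0,0,0,0,1,0,0,0,0])

```text
clock: 14.02
eef_pos: [0.4561, -0.0497, 0.0506]
tool_rot: [0.999, 0.044, -0.007, -0.008]
ft_force: [-0.0, 0.6, 0.8]
grip_width: 0.0855
```

```bash
python3 - <<'E'
from h import *
go([.4545,-.0515,.048],3.8)
E
```

```text
t 14.03 tcp [ 0.4561 -0.0497  0.0506] toolx ang 5.0 tilt z [-0.014  0.014 -1.   ] F [-0.01  0.57  0.77] w 0.0855
units [-0.028  0.028  0.043] turn 1.2
```

>>> play_rows(deltas=[0.8,-0.03,0.03,0.03,1.2,0.6,0,0,0,0,0,0,0,0,0,0,0,0,0,0,0,0,0,0,0,0,0,0,0,0])

```text
clock: 14.78
eef_pos: [0.4551, -0.0515, 0.0506]
tool_rot: [0.999, 0.032, -0.005, -0.007]
ft_force: [-1.2, 0.2, 0.7]
grip_width: 0.049
```

```bash
python3 - <<'E'
from h import *
go([.4545,-.0515,.048],3.8)
E
```

```text
t 14.78 tcp [ 0.4551 -0.0515  0.0506] toolx ang 3.72 tilt z [-0.011  0.014 -1.   ] F [-1.22  0.19  0.67] w 0.049
units [-0.01  -0.     0.043] turn -0.08
```

>>> play_rows(deltas=[0,0,0,-0.15,0,0,0,0,-0.15,0,0,0,0,-0.16,0,0,0,0,0,0,0,0,0,0,0,0,0,0,0,0,0,0,0,0,0])

```text
clock: 15.65
eef_pos: [0.4547, -0.0519, 0.0794]
tool_rot: [0.999, 0.032, -0.006, -0.007]
ft_force: [-0.0, 0.4, -3.1]
grip_width: 0.0487
```

```bash
python3 - <<'E'
from h import *
go([.4551,-.0515,.0506],3.8)
E
```

```text
t 15.65 tcp [ 0.4547 -0.0519  0.0794] toolx ang 3.71 tilt z [-0.013  0.014 -1.   ] F [-0.03  0.44 -3.12] w 0.0487
units [0.012 0.    0.48 ] turn -0.09
```

>>> play_rows(deltas=[0,0,0,0,0,0,0,0,0,0])

```text
clock: 15.9
eef_pos: [0.4544, -0.0519, 0.079]
tool_rot: [0.999, 0.032, -0.007, -0.007]
ft_force: [-0.1, 1.0, -2.4]
grip_width: 0.0488
```

```bash
python3 - <<'E'
from h import *
go([.4551,-.0515,.0506],3.8)
E
```

```text
t 15.9 tcp [ 0.4544 -0.0519  0.079 ] toolx ang 3.72 tilt z [-0.014  0.015 -1.   ] F [-0.08  1.   -2.36] w 0.0488
units [0.018 0.002 0.474] turn -0.08
```

The middle tin is light too, at about 2.7 N. I'll put it back.

>>> play_rows(deltas=[0,0.01,0,0.16,0,0,0,0,0.16,0,0,0,0,0.13,0,0,0,0,0.04,0,0,0,0,0.02,0,0,0,0,0,0])

```text
clock: 16.65
eef_pos: [0.4549, -0.0515, 0.0507]
tool_rot: [0.999, 0.032, -0.005, -0.007]
ft_force: [0.5, -0.3, -2.8]
grip_width: 0.0485
```

```bash
python3 - <<'E'
from h import *
go([.4551,-.0515,.0506],3.8)
E
```

```text
t 16.65 tcp [ 0.4549 -0.0515  0.0507] toolx ang 3.71 tilt z [-0.011  0.014 -1.   ] F [ 0.53 -0.27 -2.75] w 0.0485
units [0.004 0.    0.002] turn -0.09
```

>>> play_rows(deltas=[0,0,0,0.03,0,0,0,0,0.02,0])

```text
clock: 16.9
eef_pos: [0.455, -0.0515, 0.0505]
tool_rot: [0.999, 0.032, -0.005, -0.007]
ft_force: [-5.2, -0.0, 13.3]
grip_width: 0.0489
```

>>> play_rows(deltas=[0.5,0,0,0,0,0.7,0,0,0,0,1,0,0,0,0,1,0,0,0,0,1,0,0,0,0])

```text
clock: 17.52
eef_pos: [0.4556, -0.0516, 0.0497]
tool_rot: [0.999, 0.032, -0.004, -0.007]
ft_force: [-0.2, 0.0, 0.0]
grip_width: 0.0854
```

>>> play_rows(deltas=[1,0,0,-0.6,0,1,0,0,-0.7,0,1,0,0,-0.7,0,1,0,0,0,0,1,0,0,0,0])

```text
clock: 18.15
eef_pos: [0.4559, -0.0532, 0.1717]
tool_rot: [0.999, 0.032, -0.006, -0.007]
ft_force: [-0.8, 0.6, 0.1]
grip_width: 0.0852
```

```bash
python3 - <<'E'
from h import *; import pickle
go([.4618,-.1615,.17],3.8)
c=cam("wrist"); cv2.imwrite('pics/w7.png',c["color"]);pickle.dump(c,open('w7.pkl','wb'))
print(proj(c,[[.448,.057,.086],[.4545,-.0515,.086],[.4618,-.1615,.086]]))
E
```

```text
t 18.15 tcp [ 0.4559 -0.0532  0.1717] toolx ang 3.7 tilt z [-0.012  0.014 -1.   ] F [-0.76  0.63  0.1 ] w 0.0852
units [-1.800e-02  1.807e+00  1.000e-03] turn -0.1
[[256.44117079  26.26142198]
 [255.85912603 193.37055268]
 [256.28727943 327.97705367]]
```

View pics/w7.png

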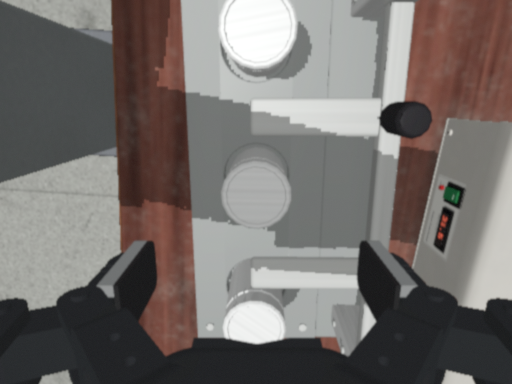

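The left and middle tins are seated at (258,29) and (256,192). The right lid is at (255,325). On to the right tin.

>>> play_rows(deltas=[1,-0.01,0.6,0,0,1,0,0.6,0,0,1,0,0.58,0,0,1,0,0,0,0,1,0,0,0,0])

```text
clock: 18.82
eef_pos: [0.459, -0.1605, 0.1632]
tool_rot: [0.999, 0.033, -0.012, -0.01]
ft_force: [0.4, 0.6, -0.7]
grip_width: 0.0854
```

```bash
python3 - <<'E'
from h import *
go([.4618,-.1605,.048],3.8)
E
```

```text
t 18.82 tcp [ 0.459  -0.1605  0.1632] toolx ang 3.85 tilt z [-0.024  0.019 -1.   ] F [ 0.37  0.63 -0.66] w 0.0854
units [0.09  0.041 1.918] turn 0.05
```

>>> play_rows(deltas=[1,0.07,0.02,0.4,0,1,0,0,0.4,0,1,0,0,0.4,0,1,0,0,0.35,0,1,0,0,0,0])

```text
clock: 19.45
eef_pos: [0.4596, -0.154, 0.066]
tool_rot: [0.999, 0.037, -0.013, -0.011]
ft_force: [0.3, 0.9, -0.2]
grip_width: 0.0852
```

```bash
python3 - <<'E'
from h import *
go([.4618,-.1605,.048],3.8)
E
```

```text
t 19.45 tcp [ 0.4596 -0.154   0.066 ] toolx ang 4.26 tilt z [-0.027  0.021 -0.999] F [ 0.35  0.86 -0.23] w 0.0852
units [0.036 0.117 0.297] turn 0.46
```

>>> play_rows(deltas=[1,0.05,0.11,0.28,0.4,1,0,0,0,0,1,0,0,0,0])

```text
clock: 19.82
eef_pos: [0.4643, -0.16, 0.0494]
tool_rot: [0.999, 0.034, -0.012, -0.01]
ft_force: [0.5, -0.0, 0.5]
grip_width: 0.0853
```

```bash
python3 - <<'E'
from h import *
go([.4618,-.1605,.048],3.8)
E
```

```text
t 19.82 tcp [ 0.4643 -0.16    0.0494] toolx ang 3.92 tilt z [-0.025  0.02  -0.999] F [ 0.46 -0.02  0.52] w 0.0853
units [-0.041  0.007  0.025] turn 0.12
```

>>> play_rows(deltas=[0.8,-0.04,0,0,0,0.6,0,0,0,0,0,0,0,0,0,0,0,0,0,0,0,0,0,0,0,0,0,0,0,0])

```text
clock: 20.58
eef_pos: [0.4615, -0.1605, 0.0507]
tool_rot: [0.999, 0.034, -0.012, -0.01]
ft_force: [-2.3, 0.5, 0.5]
grip_width: 0.0487
```

>>> play_rows(deltas=[0,0,0,-0.15,0,0,0,0,-0.15,0,0,0,0,-0.16,0,0,0,0,0,0,0,0,0,0,0,0,0,0,0,0,0,0,0,0,0])

```text
clock: 21.45
eef_pos: [0.461, -0.1604, 0.0783]
tool_rot: [0.999, 0.034, -0.013, -0.011]
ft_force: [-0.5, 1.2, -5.1]
grip_width: 0.049
```

```bash
python3 - <<'E'
from h import *
go([.4618,-.1605,.195],3.8)
E
```

```text
t 21.45 tcp [ 0.461  -0.1604  0.0783] toolx ang 3.9 tilt z [-0.027  0.021 -0.999] F [-0.46  1.22 -5.11] w 0.049
units [-0.037 -0.041 -1.944] turn 0.1
```

>>> play_rows(deltas=[0,0,0,0,0,0,0,0,0,0])

```text
clock: 21.7
eef_pos: [0.4608, -0.1603, 0.078]
tool_rot: [0.999, 0.034, -0.014, -0.011]
ft_force: [-1.0, 0.4, -4.7]
grip_width: 0.0488
```

```bash
python3 - <<'E'
from h import *
go([.4618,-.1605,.195],3.8)
E
```

```text
t 21.7 tcp [ 0.4608 -0.1603  0.078 ] toolx ang 3.9 tilt z [-0.028  0.021 -0.999] F [-0.98  0.43 -4.74] w 0.0488
units [-0.035 -0.04  -1.949] turn 0.1
```

About 4.9 N, against 2.4 and 2.7 N, so the right tin is the heaviest. I'll lift it to 15 cm above its seat (TCP z ≈ 0.20).

>>> play_rows(deltas=[0,-0.01,0,-0.2,0,0,0,-0.01,-0.2,0,0,-0.01,0,-0.2,0,0,0,-0.01,-0.2,0,0,0,-0.01,-0.2,0,0,0,0,-0.2,0,0,0,0,-0.2,0,0,0,0,-0.2,0,0,0,0,-0.2,0,0,0,0,-0.1,0,0,0,0,0,0])

```text
clock: 23.08
eef_pos: [0.4633, -0.1612, 0.2015]
tool_rot: [0.999, 0.034, -0.012, -0.011]
ft_force: [-0.1, 0.7, -4.8]
grip_width: 0.0485
```

```bash
python3 - <<'E'
from h import *
go([.4615,-.1605,.2012],3.8)
E
```

```text
t 23.07 tcp [ 0.4633 -0.1612  0.2015] toolx ang 3.9 tilt z [-0.026  0.02  -0.999] F [-0.08  0.73 -4.8 ] w 0.0485
units [-0.029 -0.014  0.005] turn 0.1
```

>>> play_rows(deltas=[0,-0.02,0,0,0,0,0,0,0,0,0,0,0,0,0])

```text
clock: 23.45
eef_pos: [0.4611, -0.161, 0.2002]
tool_rot: [0.999, 0.034, -0.014, -0.011]
ft_force: [0.7, -0.7, -5.7]
grip_width: 0.0484
```

```bash
python3 - <<'E'
from h import *
s=cam("scene");d=cam("side")
a=s["color"][120:280,110:340]; b=d["color"][110:330,180:420]
cv2.imwrite('pics/end.png',np.hstack([cv2.resize(a,(400,278)),cv2.resize(b,(303,278))]))
print(proj(s,[[.448,.057,.086],[.4545,-.0515,.086]])); o=bot.get_obs(); go(None); print(abs(o["joint_vel"]).max())
E
```

```text
[[243.02162822 216.99915191]
 [268.40693606 204.49151025]]
t 23.55 tcp [ 0.4612 -0.161   0.2003] toolx ang 3.9 tilt z [-0.028  0.021 -0.999] F [-0.62  0.22 -5.71] w 0.0484
0.0033412040028561233
```

View pics/end.png

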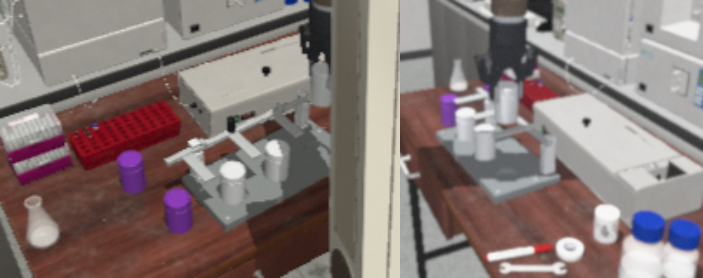

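The end view shows the two light tins in their seats and the slide open. The heavy tin hangs upright in the gripper, and the flask, jar and tape stand where they were.

```bash
python3 -c "
from h import *
print(ticket.job_done())"
```

```text
the job is handed in; nothing more can be done
None
```

I slid the lock open to its end stop, hefted the tins from left to right, and finished holding the right-hand tin, which is the heaviest. The job is handed in; it took about 23.6 s.

- **Slide:** it stopped at about 55 mm of travel with a 13 N push, and the later pictures show the tabs midway between the tins. My first try closed the fingers hard on the grip. The arm crept up about 12 mm and showed 14 N, so I reopened and pushed with the fingers loosely round the grip instead.
- **Weights felt:** the left tin read about 2.4 N, the middle about 2.7 N and the right about 5 N (5.7 N in the final hold).
- **Putting back:** the left and middle tins are in their seats, with their lids within about 2 px of where I expected. Seating the middle tin briefly pressed about 13 N through the grip.
- **Final pose:** TCP at z = 0.200, about 15 cm above where I gripped the tin in its seat, within 1 mm sideways and still (joint speeds under 0.004 rad/s).
- **Tilt:** the tool had drifted to about 2° off vertical, and I had no command to correct it. It was already that far off when it gripped the right tin, so the tin itself should lean less.
- **Bystanders:** the flask, jar and tape roll look undisturbed in the last picture; I checked this by eye only.

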